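# Fetch the spice tin from behind the jug, jar and caddy

### The arm

A 6-joint arm with a two-finger parallel gripper is mounted at the origin on the work surface. World frame = base frame: x ahead of the robot, y to its left, z up, the work surface at z = 0. Lengths are in m, angles in rad, forces in N, time in s.
With the tool pointing down it reaches from about 0.25 to 0.775 m from the base axis. Payload 4 kg.
Tool frame: the origin (TCP) lies at the very end of the fingers, on their centre line; the grasp point (between the pads) lies 19 mm behind it; z points along the fingers, y is the direction in which the jaws open and shut (so a half turn about z gives the same grasp; the last joint's range is limited). The gripper opens to 94 mm and grips with 3 to 60 N. Pads are 16 mm wide; open, the fingers measure 119 mm over their backs; the gripper's body (75 mm by 177 mm) begins 78 mm behind the grasp point.
Start: joints at [1.063, 0.087, 1.371, -0, 1.684, -0.103], TCP at [0.217, 0.506, 0.171] pointing down, gripper open.
Joint ranges: [-3.1, 3.1], [-0.76, 2.03], [0.27, 2.55], [-1.08, 4.22], [0.17, 2.65], [-2.57, 2.57]. Speed limits (rad/s): [2.79, 2.79, 3.14, 3.14, 3.14, 3.14].

### API

Orientations are given as [roll, pitch, yaw] about the fixed x, y, z axes, in that order (R = Rz(yaw) Ry(pitch) Rx(roll)).
In Python, from bench import robot, cams, models gives the robot as it stands.
- The arm moves only by the tool step_arm, never from a script. Its argument "series" is a list of rows, each a list of 5 numbers: the gripper command: -1 is shut, 1 is fully open, values between are in proportion, then the shift along the tool's x, y, z in mm, then the turn about the tool's z in degrees. A call has 1 to 20 rows; each row is the pose to reach, as a shift and turn from the pose commanded when the call began, along the tool's axes at that moment; what a row does not reach only later rows make up. A row lasts 1/8 s, in which the tool goes at most 62.5 mm and 10.7 degrees, less where a joint would pass 70% of its speed; a pose out of reach is approached as far as the arm can. A call with a gripper value outside its range is refused whole. The fingers move at their own pace and stop on an object; the grip force is fixed at half the most. Time passes only in rows, so rows that repeat a pose let the fingers close. It gives the time, the measured TCP pose, the force and the opening at its end, in the units of the state.
- robot.get_obs(): the state, without advancing time (a new reading comes with each control period).
- cams.snapshot(name): name is "scene" or "top" or "wrist"; returns a dict with "pixels" (420x560x3 uint8, red, green, blue), "fov_y" (degrees; the focal length in pixels is half the picture's height over the tangent of half this angle, whatever the lens; pixels are square), "cx", "cy" (the principal point, pixels), "R" (3x3) and "t" (3): a world point X has camera coordinates R X + t. Camera axes: x right, y down, z forward; pixel columns grow to the right and rows downward; lengths in m; the calibration is good to about 2 mm. The wrist camera is an equidistant fisheye: a pixel r from the principal point sees the ray r / f radians off the axis. A picture is of the moment at which its call begins. There is no depth.
- robot.close_job(): hands the job in, once; it reports no verdict.
Trained networks look in a picture, given as the dict that the camera call returned (one of the last four; its "shot" number tells which), for a name from the list of things; names that differ only in an ending like _2 or _b are one class to them, and where a whole thing is asked for, a point or a joint stands for the part that bears it (a point fixed in the world has none). Each returns a list of dicts, best first, with "p" (0 to 1); they miss things now and then, are a little off and sometimes report something else, mostly with a low value. They report only what shows in the picture. A call takes as long as a camera call. They do not tell look-alikes from the thing itself.
- models.find_in(picture, label): "position" ([x, y, z] in m, in world coordinates, good to about 4 mm: the middle of the surface that is visible of it).
- models.pinpoint(picture, label): "position" ([x, y, z] in m, in world coordinates, good to about 4 mm: a listed point, or the origin of a listed thing).
The state is a dict: "time": time; "joint_positions": joint angles; "qvel": joint speeds; "joint_torque": joint torques, N m; "tool_pos": TCP position; "ee_rot": TCP orientation; "wrist_force": force on the tool from outside, world axes, zero at the start; "wrist_torque": the same for the moment, N m; "width": finger opening in m.
Only numpy, scipy, OpenCV 4.12 (cv2) and the standard library are available. Lean on these libraries where they do the work, as an engineer would, in place of code of your own. Each camera call takes 0.05 s, during which the arm holds its last target. There are 200 camera calls.

### The job

Get out the yellow-topped spice tin that is hemmed in on the dark ledge: first move the steel blender jug, the glass jar and the blue caddy, one at a time, over onto the white marble side board, and only when all three stand there take the tin and stand it in the middle of the round green trivet. Then put the jug, the jar and the caddy back, each centred on the coaster it came from (jug on white, jar on red, caddy on blue). Keep everything upright, set things down without dropping them, and leave the pale salt shaker behind the ledge where it is.

Things in the scene. Friction and masses are not known exactly. Their poses are not given: they have to be found in the camera images.
- jug: Brushed-steel blender jug, round, 80 mm across at the foot widening to 92 mm at the lid, loose, about 0.6 kg. Black lid from 124 to 136 mm up, and on its centre an upright steel cylindrical knob, 34 mm diameter, from 136 to 166 mm above the foot: pick it up by this knob. A small black side handle sticks out to 73 mm from the axis on the jug's own -x side (it starts pointing roughly towards the robot). Starts on the white coaster. Origin: centre of the underside; z up.
- jar: Straight round glass jar holding pale pasta, with a white screw-on lid; 60 mm diameter glass, lid 62 mm diameter from 86 to 110 mm above the foot, total height 110 mm, loose, about 0.35 kg. Pick it up by the lid. Starts on the red coaster. Origin: centre of the underside; z up.
- caddy: Square blue tea caddy, 76 x 76 mm, with a white lid 79 x 79 mm whose top is 99 mm above the foot, and on its centre an upright pale-wood cylindrical knob, 30 mm diameter, from 99 to 129 mm: pick it up by the knob. Loose, about 0.35 kg. Starts on the blue coaster. Origin: centre of the underside; x and y square to the sides, z up.
- tin: Small round spice tin, metal with paper band, 50 mm diameter, yellow lid 52 mm diameter from 48 to 62 mm above the foot, total height 62 mm, loose, about 0.12 kg. Starts on the dark wooden ledge (270 x 330 mm, 8 mm thick), with one of jug, jar and caddy close on the robot's side of it and the others close left and right. Origin: centre of the underside; z up.
- jug_coaster: White square coaster, 104 x 104 x 4 mm, fixed on the ledge, the home of the jug. Origin: centre of its underside; its top is 4 mm above.
- jar_coaster: Red square coaster, 104 x 104 x 4 mm, fixed on the ledge, the home of the glass jar. Origin: centre of its underside; its top is 4 mm above.
- caddy_coaster: Blue square coaster, 104 x 104 x 4 mm, fixed on the ledge, the home of the caddy. Origin: centre of its underside; its top is 4 mm above.
- side_board: White marble side board, flat, 340 mm (its own x) by 180 mm (its own y), 12 mm thick, fixed; it lies to the left or to the right of the ledge with its long side pointing roughly away from the robot. There is room for the three things in a row along its length, 105 mm apart, with the jug at the end nearest the robot (so that its handle is clear). Origin: centre of its underside; its top is 12 mm above.
- trivet: Round green trivet with a cork-coloured middle (72 mm across), 110 mm diameter, 8 mm thick, fixed, on the side of the ledge opposite the side board. Origin: centre of its underside; its top is 8 mm above.
- salt: Small pale grey-white salt shaker with a steel top, 44 mm diameter at the foot, 75 mm high, loose, standing just beyond the far edge of the ledge: a bystander to leave alone. (An orange colander and a whisk lie farther out.) Origin: centre of the underside.
There are look-alikes about, which are no part of the job. What is shaped like the jar but turquoise is not meant. What is shaped like the caddy but pink is not meant.

How it is judged:
By the outcome, as a careful person would: the job done as asked, in the order asked, and still so for the second after the job is handed in, with the robot touching nothing.
It also fails if it takes over 134 s, if anything falls off the work surface, if the arm or the gripper's body presses on something with over 40 N, if the wrist force passes 120 N, or if a joint passes its speed limit or range.

## Working session

There is one attempt and no reset: what is moved stays moved. The work goes in short steps, Python scripts to look and compute and a tool call to move; the robot and the scene stay as the last step left them, time stands still between calls to the robot, and variables do not carry over. Pictures are saved under pics/ and viewed, about 12 in all and at most 16, crops included, and the job is handed in when it is done.

Besides the shell and the picture viewer there is one more tool, called after "Emit:" as name(argument=value, ...) on one line, values as JSON. step_arm: Moves the arm, as the interface text tells. Its arguments: {"type":"object","properties":{"series":{"type":"array","items":{"type":"array","items":{"type":"number"}}}},"required":["series"]}

```bash
mkdir -p pics; ls; python3 - <<'E'
from bench import robot,cams,models
import cv2,numpy as np
np.set_printoptions(precision=4,suppress=True)
o=robot.get_obs();print({k:o[k] for k in('time','tool_pos','ee_rot','wrist_force','width')})
for n in('scene','top'):
    s=cams.snapshot(n);cv2.imwrite(f'pics/{n}0.png',s['pixels'][:,:,::-1])
    print(n,s['fov_y'],s['cx'],s['cy'],s['R'],s['t'])
    for l in('jug','jar','caddy','tin','jug_coaster','jar_coaster','caddy_coaster','side_board','trivet','salt'):
        print(l,[(np.round(d['position'],3),round(d['p'],2)) for d in models.pinpoint(s,l)[:3]])
E
```

```text
pics
{'time': 0.0, 'tool_pos': array([0.2163, 0.505 , 0.1702]), 'ee_rot': array([-3.1393, -0.0002,  2.7368]), 'wrist_force': array([-0.479 ,  0.8635,  0.1062]), 'width': 0.0940611379888886}
scene 45.575728976032835 278.37125254961927 209.74250016026272 [[ 0.5589  0.8292 -0.0046]
 [ 0.5125 -0.3498 -0.7842]
 [-0.6519  0.436  -0.6204]] [-0.3283 -0.2613  1.5213]
jug [(array([ 0.544, -0.077,  0.013]), 0.82)]
jar [(array([ 0.344, -0.22 ,  0.002]), 0.79), (array([0.44 , 0.025, 0.012]), 0.57)]
caddy [(array([ 0.804, -0.124, -0.004]), 0.71)]
tin [(array([0.534, 0.025, 0.01 ]), 0.86)]
jug_coaster [(array([ 0.543, -0.08 ,  0.009]), 0.62)]
jar_coaster [(array([0.435, 0.024, 0.009]), 0.44)]
caddy_coaster [(array([0.548, 0.115, 0.014]), 0.85), (array([ 0.716, -0.024,  0.002]), 0.51)]
side_board [(array([ 0.526,  0.321, -0.001]), 0.9)]
trivet [(array([ 0.498, -0.312,  0.002]), 0.95), (array([0.535, 0.021, 0.009]), 0.45)]
salt []
top 49.78432893078876 280.21883889324715 213.0540006975206 [[-0.0135 -0.9999 -0.0064]
 [-0.9933  0.0142 -0.115 ]
 [ 0.115   0.0048 -0.9934]] [0.0057 0.5589 0.8895]
jug [(array([ 0.545, -0.075,  0.014]), 0.82)]
jar [(array([0.437, 0.024, 0.01 ]), 0.82), (array([ 0.343, -0.221,  0.002]), 0.73)]
caddy [(array([ 0.8  , -0.125, -0.002]), 0.79), (array([0.543, 0.113, 0.012]), 0.56)]
tin [(array([0.538, 0.028, 0.009]), 0.6)]
jug_coaster []
jar_coaster [(array([0.434, 0.021, 0.008]), 0.62)]
caddy_coaster []
side_board [(array([0.527, 0.319, 0.003]), 0.82), (array([ 0.545, -0.074,  0.014]), 0.31)]
trivet [(array([ 0.499, -0.311,  0.002]), 0.61)]
salt [(array([ 0.718, -0.021,  0.001]), 0.79)]
```

View pics/scene0.png

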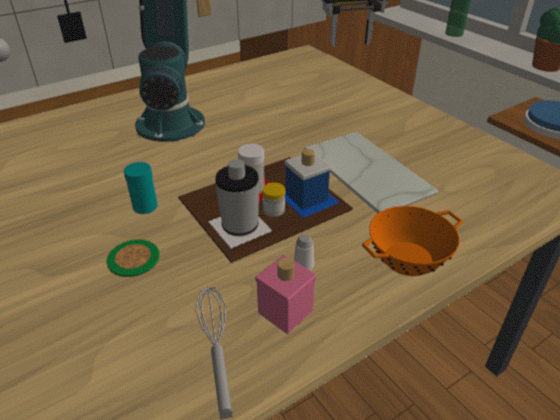

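View pics/top0.png

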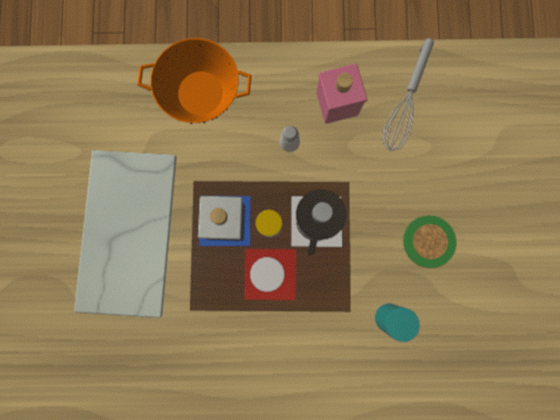

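Scene: jug (238,205), jar (250,170), caddy (308,185) and tin (273,199) stand on the ledge. In the top view the board is at about (127,233), the trivet at (430,241), and the salt at (290,138). The turquoise and pink things are decoys.

```bash
cat > h.py <<'E'
from bench import robot,cams,models
import cv2,numpy as np
np.set_printoptions(precision=4,suppress=True)
def unproj(s,uv,z):
    f=s['pixels'].shape[0]/2/np.tan(np.radians(s['fov_y']/2));R=np.array(s['R']);t=np.array(s['t'])
    d=R.T@np.array([(uv[0]-s['cx'])/f,(uv[1]-s['cy'])/f,1.]);c=-R.T@t
    return (c+d*(z-c[2])/d[2])[:2]
def blob(s,lo,hi,box,k=0):
    """HSV-range blob in box (u0,v0,u1,v1): centre and minAreaRect of the largest part"""
    u0,v0,u1,v1=box
    m=cv2.inRange(cv2.cvtColor(s['pixels'],cv2.COLOR_RGB2HSV)[v0:v1,u0:u1],lo,hi)
    if k: m=cv2.morphologyEx(m,cv2.MORPH_CLOSE,np.ones((k,k)))
    c=max(cv2.findContours(m,cv2.RETR_EXTERNAL,cv2.CHAIN_APPROX_NONE)[0],key=cv2.contourArea)
    c=cv2.convexHull(c)+np.array([u0,v0]);M=cv2.moments(c)
    return np.array([M['m10']/M['m00'],M['m01']/M['m00']])+0.0,cv2.minAreaRect(c),M['m00']
def show(name,s,n,lo,hi,box,z,k=0):
    try:
        c,r,a=blob(s,lo,hi,box,k);print(n,'px',c.round(1),'A',a,'xy',unproj(s,c,z),'rect',unproj(s,r[0],z),np.round(r[1],1),round(r[2],1))
    except ValueError: print(n,'none')
E
python3 - <<'E'
from h import *
s=cams.snapshot('top')
cv2.imwrite('pics/t1.png',cv2.resize(s['pixels'][150:330,70:470,::-1],None,fx=2,fy=2,interpolation=cv2.INTER_CUBIC))
hsv=cv2.cvtColor(s['pixels'],cv2.COLOR_RGB2HSV)
for n,(u,v) in dict(cknob=(218,217),clid=(205,205),jarlid=(267,274),tin=(268,223),jknob=(322,212),jlid=(338,215),wco=(335,243),red=(250,256),blue=(245,240),board=(120,170),green=(430,219),cork=(430,241),ledge=(200,290),salt=(290,131),wood=(60,200)).items(): print(n,hsv[v,u])
S=lambda *a:show('',s,*a)
S('board',(0,0,150),(180,45,255),(65,140,185,330),0.012,5)
S('tin',(20,150,80),(35,255,255),(245,200,290,245),0.07)
S('jarlid',(0,0,120),(180,60,255),(245,250,295,300),0.122)
S('red',(0,150,60),(8,255,255),(235,240,305,310),0.012)
S('trivet',(50,100,40),(80,255,255),(395,205,465,275),0.008)
S('cknob',(5,70,100),(25,255,255),(208,206,230,228),0.141)
S('clid',(0,0,120),(180,60,255),(190,190,250,245),0.111)
S('ledge',(0,60,10),(15,255,90),(180,170,360,320),0.008,5)
S('jlid',(0,0,0),(180,255,60),(290,180,350,245),0.148)
for n,z in(('top',0),):
  for uv in ((322,212),):print('jknob',unproj(s,uv,.178))
E
```

```text
cknob [ 18 110 148]
clid [ 33  14 166]
jarlid [ 17  23 176]
tin [ 25 239 162]
jknob [ 38  16 130]
jlid [15 53 48]
wco [ 19  23 176]
red [  2 185 146]
blue [111 160 143]
board [ 44  19 172]
green [ 58 133 111]
cork [ 16 136 144]
ledge [ 12 119  79]
salt [ 23  17 133]
wood [ 20 108 151]
board px [124.7 233.3] A 13532.0 xy [0.5236 0.3214] rect [0.5252 0.3222] [ 85.  163.6] 5.4
tin px [268.3 222.2] A 558.0 xy [0.537  0.0211] rect [0.5373 0.0208] [26. 27.] 90.0
jarlid px [266.9 274.1] A 868.0 xy [0.4378 0.0231] rect [0.4374 0.0233] [32.5 33.2] 45.0
red px [269.6 274. ] A 2633.0 xy [0.4359 0.0215] rect [0.4358 0.0217] [51. 52.] 0.0
trivet px [429.3 241.3] A 2052.5 xy [ 0.4985 -0.3099] rect [ 0.4985 -0.3099] [51.6 49.5] 45.0
cknob px [217.4 215.4] A 184.5 xy [0.5436 0.1101] rect [0.5435 0.11  ] [15. 15.] 90.0
clid px [219.  216.7] A 1683.0 xy [0.5447 0.1116] rect [0.545  0.1115] [41. 42.] 90.0
ledge px [270.3 246.3] A 19997.5 xy [0.4927 0.0195] rect [0.4933 0.0201] [128. 158.] 90.0
jlid px [320.5 215.1] A 1957.5 xy [ 0.5409 -0.0742] rect [ 0.5436 -0.0746] [48.9 49.4] 57.1
jknob [ 0.5428 -0.0744]
```

View pics/t1.png

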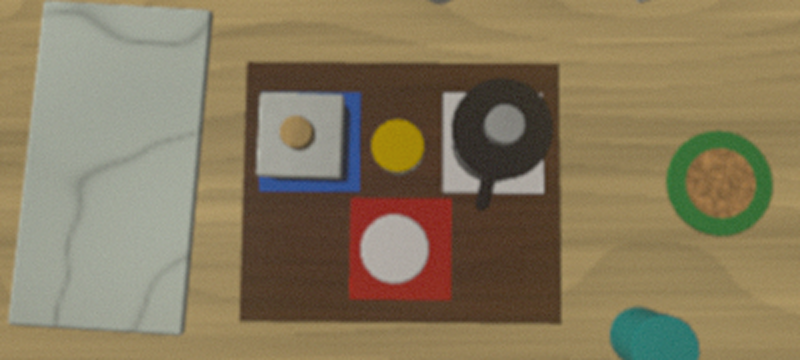

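Emit:
step_arm(series=[[1,-456,-234,0,-23.2],[1,-456,-234,0,-23.2],[1,-456,-234,0,-23.2],[1,-456,-234,0,-23.2],[1,-456,-234,0,-23.2],[1,-456,-234,0,-23.2],[1,-456,-234,0,-23.2],[1,-456,-234,0,-23.2],[1,-456,-234,0,-23.2],[1,-456,-234,0,-23.2],[1,-456,-234,0,-23.2]])

```text
time: 2.52
tool_pos: [0.5428, 0.1124, 0.1715]
ee_rot: [3.141, -0.0, -3.14]
wrist_force: [0.4, 1.1, -0.5]
width: 0.0939
```

Emit:
step_arm(series=[[1,0,-2,40,0],[1,0,-2,56,0],[1,0,-2,56,0],[-1,0,-2,56,0],[-1,0,-2,56,0],[-1,0,-2,56,0],[-1,0,-2,56,0],[-1,0,-2,56,0]])

```text
time: 3.52
tool_pos: [0.5437, 0.1088, 0.1155]
ee_rot: [3.142, 0.0, 3.142]
wrist_force: [0.6, -0.1, -0.7]
width: 0.0471
```

Emit:
step_arm(series=[[-1,0,0,0,0],[-1,0,0,0,0],[-1,0,0,0,0],[-1,0,0,0,0]])

```text
time: 4.03
tool_pos: [0.5436, 0.1089, 0.1154]
ee_rot: [3.142, -0.0, -3.141]
wrist_force: [-0.3, -1.2, -0.8]
width: 0.0076
```

```bash
python3 - <<'E'
from h import *
w=cams.snapshot('wrist');s=cams.snapshot('scene')
a=cv2.resize(s['pixels'][100:250,200:400],(560,420))
cv2.imwrite('pics/w1.png',cv2.resize(np.hstack([w['pixels'],a])[:,:,::-1],(800,300)))
print(w['R'],w['t'],robot.get_obs()['width'])
E
```

```text
[[-0.0003  1.     -0.0003]
 [ 0.9587  0.0004  0.2846]
 [ 0.2846 -0.0002 -0.9587]] [-0.1091 -0.5361  0.1853] 0.0013345102369109012
```

View pics/w1.png

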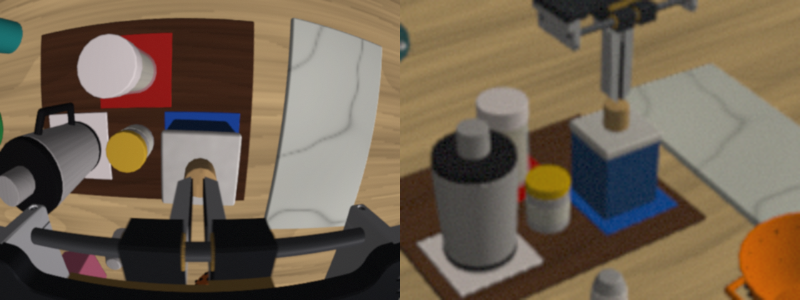

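Wrist half: the caddy knob at about (200,170) sits just before the closed fingertips. Scene half: the fingers (615,90) end at the knob's top (617,103). So the fingers shut either above or beside the knob. I'll check with projections.

```bash
python3 - <<'E'
from h import *
s=cams.snapshot('scene');w=cams.snapshot('wrist')
f=210/np.tan(np.radians(s['fov_y']/2))
fw=210/np.tan(np.radians(w['fov_y']/2))
def pr(X):
    c=s['R']@np.array(X)+s['t'];a=np.array([s['cx'],s['cy']])+f*c[:2]/c[2]
    c=w['R']@np.array(X)+w['t'];r=np.hypot(c[0],c[1]);th=np.arctan2(r,c[2]);b=np.array([w['cx'],w['cy']])+fw*th*c[:2]/r
    return a.round(1),b.round(1)
for n,X in dict(tip=(.5436,.109,.1155),finger30=(.5436,.109,.1455),ktop=(.5436,.11,.141),kbot=(.5436,.11,.111),foot=(.5436,.11,.012)).items():print(n,*pr(X))
a=cv2.resize(s['pixels'][130:220,270:350],(480,540),interpolation=cv2.INTER_CUBIC)
b=cv2.resize(w['pixels'][180:420,180:392][:,:,:],(477,540))
cv2.imwrite('pics/w2.png',np.hstack([a,b])[:,:,::-1][:, :800])
E
```

```text
tip [307. 161.] [276.1 239.6]
finger30 [307.4 149.8] [276.  256.9]
ktop [307.7 151.3] [277.6 254. ]
kbot [307.3 162.5] [277.5 237.4]
foot [306.  197.1] [277.2 202.8]
```

View pics/w2.png

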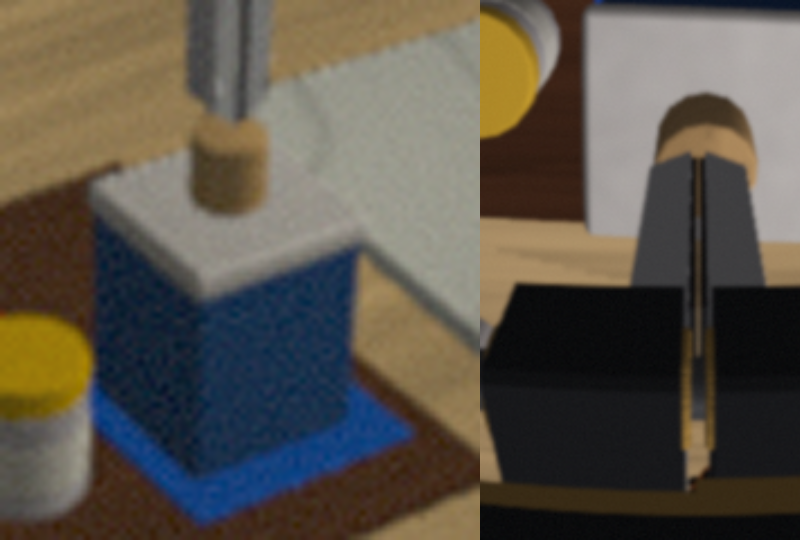

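Emit:
step_arm(series=[[1,0,0,-40,0],[1,0,0,-40,0],[1,0,0,-40,0],[1,0,0,-40,0],[1,0,0,-40,0],[1,0,0,-40,0],[1,0,0,-40,0],[1,0,0,-40,0]])

```text
time: 5.22
tool_pos: [0.5436, 0.1089, 0.1554]
ee_rot: [3.142, 0.0, -3.141]
wrist_force: [-0.5, -0.3, 0.1]
width: 0.077
```

```bash
cat >> h.py <<'E'
def proj(s,X,fish=False):
    f=210/np.tan(np.radians(s['fov_y']/2));c=np.array(s['R'])@np.array(X)+s['t'];r=np.hypot(c[0],c[1])
    k=f*np.arctan2(r,c[2])/r if fish else f/c[2]
    return np.array([s['cx'],s['cy']])+k*c[:2]
E
python3 - <<'E'
from h import *
s=cams.snapshot('scene');o=robot.get_obs();p=np.array(o['tool_pos']);print(p,o['width'],o['joint_positions'],o['time'])
a=cv2.resize(s['pixels'][90:220,250:370],(720,780),interpolation=cv2.INTER_CUBIC)
for dy in(-.055,0,.055):
  for dz in (0,.0275):
    u=(proj(s,p+[0,dy,dz])-[250,90])*6;cv2.drawMarker(a,tuple(int(x) for x in u),(255,0,0) if dz==0 else (0,255,0),0,14,2);print(dy,dz,u)
cv2.imwrite('pics/w3.png',cv2.resize(a[:,:,::-1],(540,585)))
E
```

```text
[0.5436 0.1089 0.1554] 0.08105470787315672 [ 0.0954  0.1006  1.3877  0.0001  1.6532 -1.4755] 5.275
-0.055 0 [223.8248 380.1379]
-0.055 0.0275 [224.3239 314.7181]
0 0 [345.0178 335.7894]
0 0.0275 [347.3842 271.1072]
0.055 0 [461.1212 293.3034]
0.055 0.0275 [465.1981 229.3556]
```

View pics/w3.png

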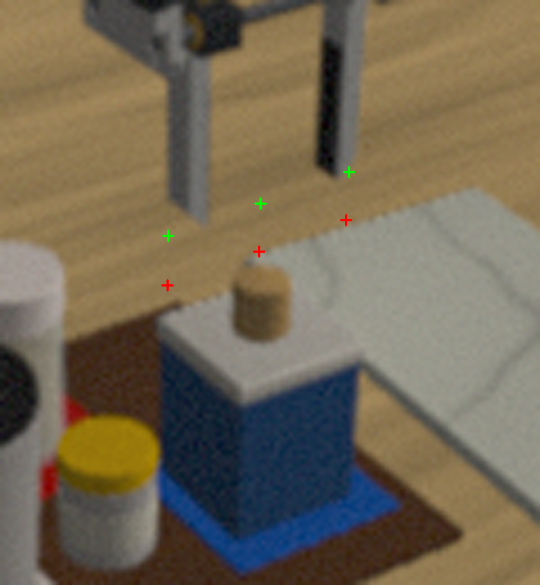

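Left fingertip at (190,213) and right at (337,175) both sit well above the red predicted marks, so the real tips are about 30 mm above the reported TCP. I'll check with the wrist camera whether the arm's height or the finger length is off.

```bash
python3 - <<'E'
from h import *
w=cams.snapshot('wrist')
c,r,a=blob(w,(20,150,60),(35,255,255),(100,100,300,300));print('tin',c,proj(w,(.537,.021,.07),1),a)
c,r,a=blob(w,(5,70,80),(25,200,255),(240,180,310,290));print('knob?',c,cv2.boxPoints(r),proj(w,(.5436,.11,.141),1),a)
for z in(.06,.1,.14): print(proj(w,(.537,.021,z),1))
cv2.imwrite('pics/w4.png',w['pixels'][:,:,::-1])
E
```

```text
tin [188.4928 200.5779] [186.1587 201.1231] 2038.5
knob? [274.0662 276.7468] [[240. 264.]
 [309. 264.]
 [309. 289.]
 [240. 289.]] [277.439 232.613] 1690.0
[188.7646 198.6723]
[177.3818 209.4357]
[162.8682 223.3829]
```

View pics/w4.png

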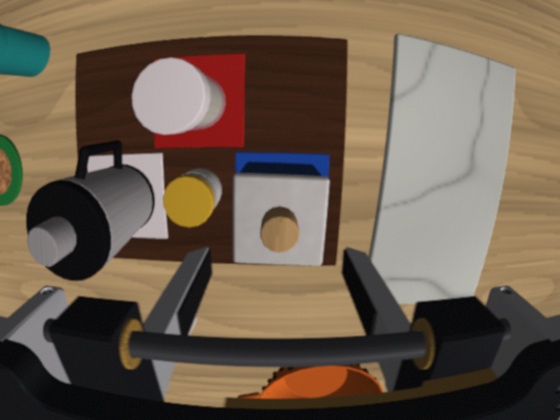

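The wrist picture shows the knob at (280,230), tin (188,200) and fingertips at (205,250) and (352,250). The camera agrees with the objects, so the fingers are shorter than stated. I'll quantify by how much.

```bash
python3 - <<'E'
from h import *
w=cams.snapshot('wrist');s=cams.snapshot('scene')
for dz in (0,.01,.02,.025,.03,.035,.04):
    z=.1554+dz
    print(dz,[proj(w,(.5436+a,.1089+b*.041,z),1).round(0) for a in(-.008,.008) for b in(-1,1)],[((proj(s,(.5436+a,.1089+b*.046,z))-[250,90])*4.5).round(0) for a in(0,) for b in(-1,1)])
E
```

```text
0 [array([218., 229.]), array([334., 229.]), array([219., 250.]), array([333., 250.])] [array([183., 280.]), array([332., 225.])]
0.01 [array([215., 233.]), array([336., 233.]), array([217., 255.]), array([335., 255.])] [array([183., 262.]), array([333., 208.])]
0.02 [array([213., 239.]), array([339., 239.]), array([214., 261.]), array([337., 261.])] [array([183., 244.]), array([334., 190.])]
0.025 [array([211., 241.]), array([340., 242.]), array([213., 264.]), array([339., 264.])] [array([184., 235.]), array([334., 181.])]
0.03 [array([210., 244.]), array([342., 244.]), array([212., 268.]), array([340., 268.])] [array([184., 226.]), array([335., 173.])]
0.035 [array([208., 247.]), array([343., 247.]), array([210., 271.]), array([342., 271.])] [array([184., 217.]), array([335., 164.])]
0.04 [array([207., 251.]), array([345., 251.]), array([209., 275.]), array([343., 275.])] [array([184., 208.]), array([336., 155.])]
```

Emit:
step_arm(series=[[0.2,0,1,40,0],[0.2,0,1,62,0],[0.2,0,1,66,0],[0.2,0,1,70,0],[0.2,0,1,70,0],[-1,0,1,70,0],[-1,0,1,70,0],[-1,0,1,70,0],[-1,0,1,70,0],[-1,0,1,70,0]])

```text
time: 6.68
tool_pos: [0.5439, 0.1103, 0.0857]
ee_rot: [3.141, 0.001, -3.141]
wrist_force: [0.2, 1.3, 1.1]
width: 0.0292
```

Emit:
step_arm(series=[[-1,0,0,0,0],[-1,0,0,-15,0],[-1,0,0,-40,0],[-1,0,0,-40,0]])

```text
time: 7.18
tool_pos: [0.5451, 0.1097, 0.1277]
ee_rot: [-3.142, 0.005, 3.141]
wrist_force: [-0.4, -0.4, -3.4]
width: 0.0293
```

Emit:
step_arm(series=[[-1,-8,19,0,0],[-1,-24,56,0,0],[-1,-44,103,0,0],[-1,-64,150,0,0],[-1,-78,184,0,0],[-1,-85,202,0,0],[-1,-85,202,0,0],[-1,-85,202,20,0],[-1,-85,202,32,0],[-1,-85,202,36,0],[-1,-85,202,38,0],[-1,-85,202,39,0],[-1,-85,202,40,0],[-1,-85,202,40,0]])

```text
time: 8.93
tool_pos: [0.6288, 0.312, 0.0858]
ee_rot: [3.141, 0.001, -3.141]
wrist_force: [-1.7, 0.4, -2.5]
width: 0.029
```

```bash
python3 - <<'E'
from h import *
s=cams.snapshot('scene');o=robot.get_obs();print(o['tool_pos'],o['wrist_force'],o['width'],o['time'])
cv2.imwrite('pics/s2.png',cv2.resize(s['pixels'][60:300,100:470,::-1],None,fx=2,fy=2))
E
```

```text
[0.6288 0.312  0.0858] [-0.3336  0.8804 -3.4936] 0.029253030379486705 8.975
```

View pics/s2.png

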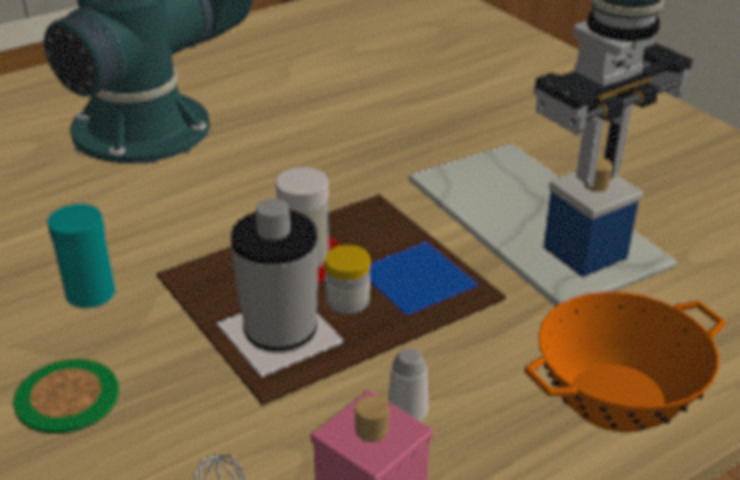

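The caddy at (590,230) is held upright over the far end of the board, still just hanging (-3.5 N). I'll lower it gently.

Emit:
step_arm(series=[[-1,0,0,0.7,0],[-1,0,0,1.4,0],[-1,0,0,1.4,0]])

```text
time: 9.35
tool_pos: [0.629, 0.3123, 0.0857]
ee_rot: [3.141, 0.002, -3.141]
wrist_force: [-2.0, 1.1, 4.4]
width: 0.0289
```

Emit:
step_arm(series=[[0.2,0,0,0,0],[0.3,0,0,0,0],[0.5,0,0,0,0],[1,0,0,-20,0],[1,0,0,-60,0],[1,96,-145,-60,0],[1,192,-289,-60,0],[1,192,-289,-60,0],[1,192,-289,-60,0],[1,192,-289,-60,0],[1,192,-289,-60,0],[1,192,-289,-60,0]])

```text
time: 10.85
tool_pos: [0.4366, 0.0215, 0.1461]
ee_rot: [-3.141, 0.004, 3.138]
wrist_force: [0.7, 1.2, 0.4]
width: 0.0941
```

```bash
python3 - <<'E'
from h import *
w=cams.snapshot('wrist');s=cams.snapshot('top');o=robot.get_obs();print(o['tool_pos'],o['wrist_force'],o['width'],o['time'])
print(proj(w,(.4374,.0231,.122),1),proj(w,o['tool_pos']+np.array([0,0,.033]),1))
show('',s,'cknob',(5,70,100),(25,255,255),(75,130,180,230),0.141)
show('',s,'clid',(0,0,0),(180,255,255),(75,130,180,230),0.111)
cv2.imwrite('pics/w5.png',cv2.resize(np.hstack([w['pixels'],s['pixels']])[:,:,::-1],(800,300)))
E
```

```text
[0.4375 0.0231 0.1454] [ 0.5062  0.389  -0.1354] 0.09383471274759082 10.95
[278.1372 229.307 ] [278.4327 259.8791]
cknob px [127.  179.5] A 10296.0 xy [0.6116 0.2745] rect [0.6116 0.2745] [ 99. 104.] 90.0
clid px [127.  179.5] A 10296.0 xy [0.6175 0.2849] rect [0.6175 0.2849] [ 99. 104.] 90.0
```

View pics/w5.png

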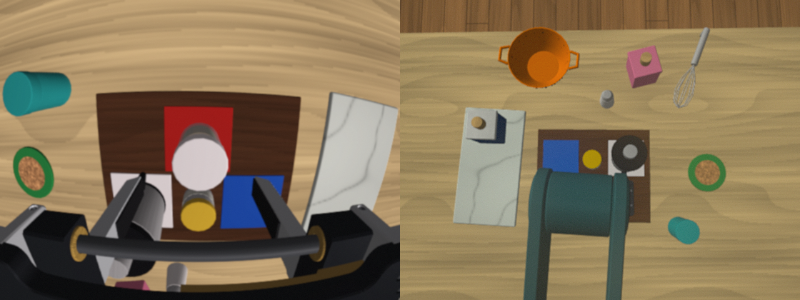

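The wrist view shows the jar lid centred at about (279,228) full-scale, as predicted. The caddy stands on the far end of the board. I'll pick up the jar.

Emit:
step_arm(series=[[1,0,0,50,0],[1,0,0,76,0],[1,0,0,86,0],[1,0,0,86,0],[-1,0,0,86,0],[-1,0,0,86,0],[-1,0,0,86,0],[-1,0,0,86,0],[-1,0,0,86,0],[-1,0,0,86,0],[-1,0,0,72,0],[-1,0,0,46,0],[-1,0,0,46,0]])

```text
time: 12.58
tool_pos: [0.438, 0.0226, 0.0998]
ee_rot: [-3.141, 0.004, -3.142]
wrist_force: [-0.6, 0.4, -3.3]
width: 0.0614
```

Emit:
step_arm(series=[[-1,-5,19,0,0],[-1,-18,60,0,0],[-1,-32,110,0,0],[-1,-48,163,0,0],[-1,-64,217,0,0],[-1,-78,267,0,0],[-1,-87,295,0,0],[-1,-88,299,0,0],[-1,-88,299,20,0],[-1,-88,299,32,0],[-1,-88,299,36,0],[-1,-88,299,38,0],[-1,-88,299,39.5,0],[-1,-88,299,40.5,0],[-1,-88,299,40.5,0]])

```text
time: 14.45
tool_pos: [0.5251, 0.322, 0.0586]
ee_rot: [3.141, 0.002, -3.141]
wrist_force: [0.1, -0.9, -1.0]
width: 0.0611
```

Emit:
step_arm(series=[[-1,0,0,0.8,0],[-1,0,0,0.8,0],[0.6,0,0,0.8,0],[1,0,0,0.8,0],[1,0,0,0.8,0],[1,0,0,-40,0],[1,0,0,-107,0],[1,0,0,-107,0],[1,-18,-396,-107,0],[1,-18,-396,-107,0],[1,-18,-396,-107,0],[1,-18,-396,-107,0],[1,-18,-396,-107,0],[1,-18,-396,-107,0],[1,-18,-396,-107,0],[1,-18,-396,-107,0]])

```text
time: 16.45
tool_pos: [0.542, -0.0754, 0.163]
ee_rot: [3.141, -0.002, 3.138]
wrist_force: [-0.5, 1.1, -0.3]
width: 0.0937
```

```bash
python3 - <<'E'
from h import *
w=cams.snapshot('wrist');s=cams.snapshot('scene');o=robot.get_obs();print(o['tool_pos'],o['wrist_force'],o['width'],o['time'])
print(proj(w,(.5435,-.0745,.178),1),proj(w,(.5435,-.0745,.148),1))
cv2.imwrite('pics/w6.png',cv2.resize(np.hstack([w['pixels'],s['pixels']])[:,:,::-1],(800,300)))
E
```

```text
[ 0.5423 -0.0733  0.1636] [ 0.1057 -0.1982 -0.6297] 0.09403457729459315 16.55
[277.2901 249.6882] [277.1807 234.3235]
```

View pics/w6.png

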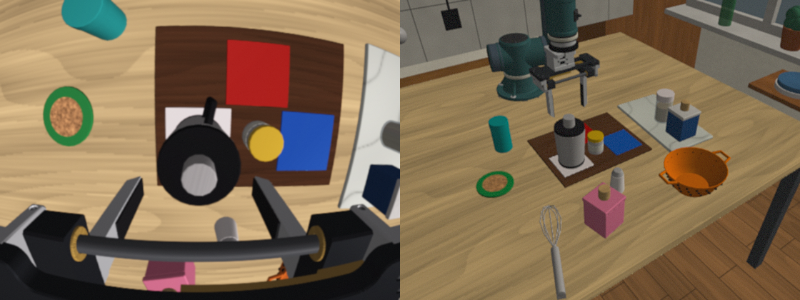

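The wrist view shows the jug knob at about (279,249), as predicted. Jar and caddy stand upright on the board. I'll grip the jug.

Emit:
step_arm(series=[[1,0,0,30,0],[1,0,0,38,0],[1,0,0,42,0],[1,0,0,42,0],[-1,0,0,42,0],[-1,0,0,42,0],[-1,0,0,42,0],[-1,0,0,42,0],[-1,0,0,42,0],[-1,0,0,42,0],[-1,0,0,42,0],[-1,0,0,42,0],[-1,0,0,32,0],[-1,0,0,10,0],[-1,0,0,-20,0],[-1,0,0,-43,0],[-1,0,0,-43,0]])

```text
time: 18.68
tool_pos: [0.5436, -0.0742, 0.2091]
ee_rot: [-3.141, 0.003, -3.141]
wrist_force: [0.8, -1.1, -6.6]
width: 0.0332
```

Emit:
step_arm(series=[[-1,8,13,0,0],[-1,28,44,0,0],[-1,52,84,0,0],[-1,78,126,0,0],[-1,104,170,0,0],[-1,122,215,0,0],[-1,126,262,0,0],[-1,126,310,0,0],[-1,126,355,0,0],[-1,126,390,0,0],[-1,126,406,0,0],[-1,126,406,0,0],[-1,126,406,0,0],[-1,126,406,35,0],[-1,126,406,65,0],[-1,126,406,76,0],[-1,126,406,80,0],[-1,126,406,82,0],[-1,126,406,83,0],[-1,126,406,83,0]])

```text
time: 21.18
tool_pos: [0.4169, 0.3322, 0.1253]
ee_rot: [3.141, 0.001, -3.141]
wrist_force: [0.5, 0.3, -6.1]
width: 0.0333
```

Emit:
step_arm(series=[[-1,0,0,1,0],[-1,0,0,2,0],[-1,0,0,2.6,0],[-1,0,0,2.6,0]])

```text
time: 21.68
tool_pos: [0.4167, 0.332, 0.1225]
ee_rot: [3.141, 0.001, -3.141]
wrist_force: [-1.9, -0.9, -2.7]
width: 0.033
```

Emit:
step_arm(series=[[-1,0,0,0.8,0],[-1,0,0,0.8,0],[0.2,0,0,0.8,0],[0.4,0,0,0.8,0],[1,0,0,0.8,0],[1,0,0,-20,0],[1,0,0,-50,0],[1,0,0,-50,0],[1,-120,-311,-50,0],[1,-120,-311,-50,0],[1,-120,-311,-50,0],[1,-120,-311,-50,0],[1,-120,-311,-50,0],[1,-120,-311,-50,0],[1,-120,-311,-50,0],[1,-120,-311,-50,0]])

```text
time: 23.68
tool_pos: [0.5361, 0.0225, 0.1714]
ee_rot: [3.141, -0.001, -3.14]
wrist_force: [1.1, 0.0, -0.2]
width: 0.0942
```

```bash
python3 - <<'E'
from h import *
w=cams.snapshot('wrist');s=cams.snapshot('scene');o=robot.get_obs();print(o['tool_pos'],o['wrist_force'],o['width'],o['time'])
c,r,a=blob(w,(20,150,60),(35,255,255),(180,120,380,300));print('tin',c,r)
for x in(.535,.537,.539):print(proj(w,(x,.021,.07),1))
for l in('jug','jar','caddy'): print(l,[(np.round(d['position'],3),round(d['p'],2)) for d in models.pinpoint(s,l)[:3]])
cv2.imwrite('pics/w7.png',cv2.resize(np.hstack([w['pixels'],s['pixels']])[:,:,::-1],(800,300)))
E
```

```text
[0.5362 0.0227 0.1719] [-0.3689  0.035  -0.5513] 0.09387913445714426 23.775
tin [275.4978 204.0113] ((275.5000305175781, 204.00001525878906), (50.20458221435547, 50.20458221435547), 45.0)
[274.58  202.408]
[274.5791 204.3346]
[274.5782 206.2552]
jug [(array([0.415, 0.327, 0.014]), 0.56)]
jar [(array([0.525, 0.321, 0.013]), 0.96), (array([ 0.344, -0.222, -0.001]), 0.7)]
caddy [(array([ 0.801, -0.124,  0.001]), 0.95), (array([0.628, 0.311, 0.016]), 0.76)]
```

View pics/w7.png

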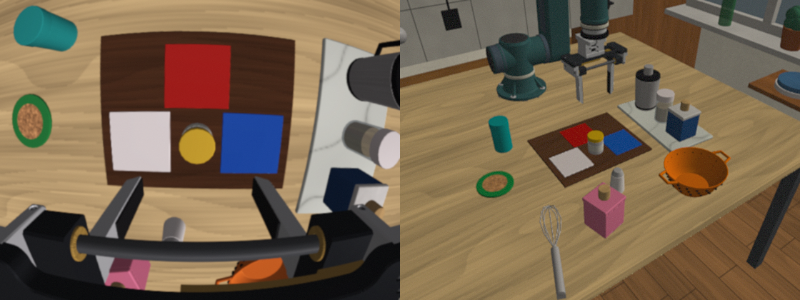

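The wrist view shows the tin at (275,204), right where expected. All three obstacles stand upright on the board, and the three coasters are free. I'll grip the tin.

Emit:
step_arm(series=[[1,-1,-1,60,0],[1,-1,-1,120,0],[1,-1,-1,148,0],[1,-1,-1,159,0],[1,-1,-1,159,0],[-1,-1,-1,159,0],[-1,-1,-1,159,0],[-1,-1,-1,159,0],[-1,-1,-1,159,0],[-1,-1,-1,159,0],[-1,-1,-1,159,0],[-1,-1,-1,159,0]])

```text
time: 25.42
tool_pos: [0.5378, 0.0201, 0.0131]
ee_rot: [3.141, 0.0, -3.141]
wrist_force: [0.1, 0.9, 1.0]
width: 0.051
```

```bash
python3 - <<'E'
from h import *
w=cams.snapshot('wrist')
for n,lo,hi,bx in(('red',(0,150,50),(8,255,255),(200,20,360,190)),('blue',(100,120,50),(125,255,255),(290,120,430,290)),('white',(0,0,110),(180,60,255),(120,120,250,260))):
    c,r,a=blob(w,lo,hi,bx)
    f=210/np.tan(np.radians(w['fov_y']/2));d=c-[w['cx'],w['cy']];q=np.hypot(*d);R=np.array(w['R']);C=-R.T@np.array(w['t'])
    v=R.T@np.r_[d/q*np.sin(q/f),np.cos(q/f)];print(n,c,a,(C+v*(.012-C[2])/v[2])[:2])
E
```

```text
red [279.1611  95.7019] 23973.5 [0.439  0.0222]
blue [384.3351 234.1192] 9438.0 [0.5347 0.0996]
white [167.8933 218.5747] 7757.5 [ 0.5228 -0.058 ]
```

Emit:
step_arm(series=[[-1,0,0,-10,0],[-1,0,0,-40,0],[-1,0,0,-50,0],[-1,3,-25,-50,0],[-1,9,-75,-50,0],[-1,15,-130,-50,0],[-1,22,-188,-50,0],[-1,29,-245,-50,0],[-1,35,-295,-50,0],[-1,39,-325,-50,0],[-1,39,-330,-50,0],[-1,39,-330,-50,0],[-1,39,-330,-20,0],[-1,39,-330,-8,0],[-1,39,-330,-4,0],[-1,39,-330,-2,0],[-1,39,-330,-1,0],[-1,39,-330,-1,0]])

```text
time: 27.72
tool_pos: [0.499, -0.3104, 0.0145]
ee_rot: [-3.141, 0.001, -3.141]
wrist_force: [0.3, -0.7, -1.5]
width: 0.0508
```

```bash
python3 - <<'E'
from h import *
o=robot.get_obs();s=cams.snapshot('top');print(o['tool_pos'],o['wrist_force'],o['width'],o['time'])
w=cams.snapshot('wrist')
S=lambda *a:show('',s,*a)
S('red',(0,150,60),(8,255,255),(235,240,305,310),0.012)
S('blue',(100,120,60),(125,255,255),(190,185,260,260),0.012)
S('white',(0,0,120),(180,60,255),(280,185,349,260),0.012)
cv2.imwrite('pics/w8.png',cv2.resize(np.hstack([w['pixels'],s['pixels']])[:,:,::-1],(800,300)))
E
```

```text
[ 0.499  -0.3104  0.0145] [ 0.2882 -0.7259 -1.5334] 0.05081521094577325 27.725
red px [269.5 274.1] A 2636.5 xy [0.4357 0.0216] rect [0.4358 0.0217] [52. 51.] 90.0
blue px [224.6 220.6] A 2387.0 xy [0.5471 0.1138] rect [0.5473 0.114 ] [49. 49.] 90.0
white px [316. 221.] A 2498.0 xy [ 0.5436 -0.0761] rect [ 0.5436 -0.0761] [50. 50.] 90.0
```

View pics/w8.png

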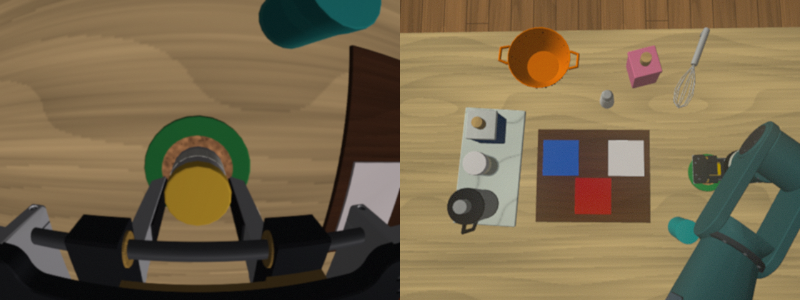

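The wrist view shows the tin centred on the cork. The top view shows the board row of caddy, jar and jug, with the coasters clear. I'll lower the last bit, release, then go above the jug.

Emit:
step_arm(series=[[-1,0,0,0.8,0],[-1,0,0,1.6,0],[-1,0,0,1.6,0]])

```text
time: 28.2
tool_pos: [0.499, -0.3103, 0.0131]
ee_rot: [-3.141, 0.001, -3.141]
wrist_force: [-0.8, 1.8, 4.0]
width: 0.0507
```

Emit:
step_arm(series=[[0.3,0,0,0,0],[0.6,0,0,0,0],[1,0,0,0,0],[1,0,0,-40,0],[1,0,0,-100,0],[1,0,0,-157,0],[1,0,0,-157,0],[1,82,642,-157,0],[1,82,642,-157,0],[1,82,642,-157,0],[1,82,642,-157,0],[1,82,642,-157,0],[1,82,642,-157,0],[1,82,642,-157,0],[1,82,642,-157,0],[1,82,642,-157,0],[1,82,642,-157,0],[1,82,642,-157,0],[1,82,642,-157,0],[1,82,642,-157,0]])

```text
time: 30.7
tool_pos: [0.4165, 0.3308, 0.1684]
ee_rot: [-3.14, -0.001, 3.141]
wrist_force: [-0.2, 0.9, -0.5]
width: 0.0938
```

```bash
python3 - <<'E'
from h import *
s=cams.snapshot('top');w=cams.snapshot('wrist');o=robot.get_obs();print(o['tool_pos'],o['wrist_force'],o['width'],o['time'])
S=lambda *a:show('',s,*a)
S('tin',(20,150,80),(35,255,255),(395,205,465,275),0.07)
S('trivet',(50,100,40),(80,255,255),(395,205,465,275),0.008)
print(proj(w,(.417,.332,.178),1))
cv2.imwrite('pics/w9.png',cv2.resize(np.hstack([w['pixels'],s['pixels']])[:,:,::-1],(800,300)))
E
```

```text
[0.4169 0.3305 0.1691] [-0.3477 -0.5518  1.1081] 0.0938787946058725 30.8
tin px [438.9 240. ] A 561.5 xy [ 0.4976 -0.3087] rect [ 0.4977 -0.3078] [26. 27.] 90.0
trivet px [429.3 241.3] A 2047.0 xy [ 0.4985 -0.31  ] rect [ 0.4985 -0.3099] [51.6 49.5] 45.0
[278.0157 244.7873]
```

View pics/w9.png

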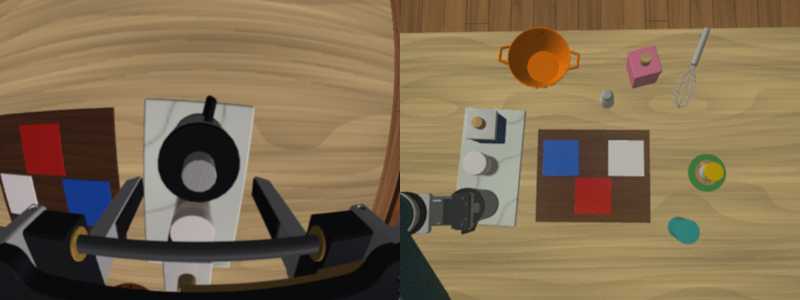

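The tin stands centred on the trivet within 2 mm, and the jug knob at (279,244) is under the gripper. I'll pick up the jug.

Emit:
step_arm(series=[[1,0,1,30,0],[1,0,1,42,0],[1,0,1,47,0],[1,0,1,47,0],[-1,0,1,47,0],[-1,0,1,47,0],[-1,0,1,47,0],[-1,0,1,47,0],[-1,0,1,47,0],[-1,0,1,47,0],[-1,0,1,47,0],[-1,0,1,47,0],[-1,0,1,37,0],[-1,0,1,10,0],[-1,0,1,-13,0],[-1,0,1,-13,0]])

```text
time: 32.8
tool_pos: [0.4175, 0.3337, 0.1839]
ee_rot: [3.139, 0.003, -3.141]
wrist_force: [-0.2, 0.3, -6.0]
width: 0.0331
```

Emit:
step_arm(series=[[-1,0,-12,0,0],[-1,0,-42,0,0],[-1,0,-85,0,0],[-1,-4,-135,0,0],[-1,-22,-183,0,0],[-1,-46,-226,0,0],[-1,-70,-270,0,0],[-1,-92,-318,0,0],[-1,-112,-362,0,0],[-1,-123,-395,0,0],[-1,-126.5,-408.5,0,0],[-1,-126.5,-408.5,0,0],[-1,-126.5,-408.5,30,0],[-1,-126.5,-408.5,48,0],[-1,-126.5,-408.5,55,0],[-1,-126.5,-408.5,57,0],[-1,-126.5,-408.5,58.5,0],[-1,-126.5,-408.5,58.5,0]])

```text
time: 35.05
tool_pos: [0.5436, -0.0757, 0.1246]
ee_rot: [-3.141, 0.001, -3.141]
wrist_force: [-0.3, 0.3, -5.9]
width: 0.0331
```

Emit:
step_arm(series=[[-1,0,0,1,0],[-1,0,0,2,0],[-1,0,0,2.6,0],[-1,0,0,2.6,0]])

```text
time: 35.55
tool_pos: [0.5436, -0.0758, 0.1223]
ee_rot: [-3.141, 0.002, -3.142]
wrist_force: [-1.8, -0.2, -1.0]
width: 0.0329
```

Emit:
step_arm(series=[[-1,0,0,0.6,0],[-1,0,0,0.6,0],[0.2,0,0,0.6,0],[0.4,0,0,0.6,0],[1,0,0,0.6,0],[1,0,0,-20,0],[1,0,0,-46,0],[1,0,0,-46,0],[1,18.5,398,-46,0],[1,18.5,398,-46,0],[1,18.5,398,-46,0],[1,18.5,398,-46,0],[1,18.5,398,-46,0],[1,18.5,398,-46,0],[1,18.5,398,-46,0],[1,18.5,398,-46,0],[1,18.5,398,-46,0]])

```text
time: 37.67
tool_pos: [0.5249, 0.3206, 0.1667]
ee_rot: [-3.14, -0.0, 3.14]
wrist_force: [-0.3, -0.3, 0.4]
width: 0.0939
```

```bash
python3 - <<'E'
from h import *
s=cams.snapshot('top');w=cams.snapshot('wrist');o=robot.get_obs();print(o['tool_pos'],o['wrist_force'],o['width'],o['time'])
S=lambda *a:show('',s,*a)
S('jlid',(0,0,0),(180,255,60),(290,180,350,245),0.148)
c,r,a=blob(w,(0,0,130),(180,60,255),(230,160,330,300));print(c,r,proj(w,(.5255,.322,.122),1))
cv2.imwrite('pics/w10.png',cv2.resize(np.hstack([w['pixels'],s['pixels']])[:,:,::-1],(800,300)))
E
```

```text
[0.5252 0.3204 0.1673] [ 0.3062 -0.4066  0.6858] 0.09383553423199319 37.775
jlid px [321.4 215.4] A 1942.0 xy [ 0.5403 -0.0757] rect [ 0.5428 -0.076 ] [48.8 49.1] 56.3
[279.5782 229.4005] ((279.5, 229.49996948242188), (98.99998474121094, 138.99996948242188), -0.0) [277.9926 220.7575]
```

View pics/w10.png

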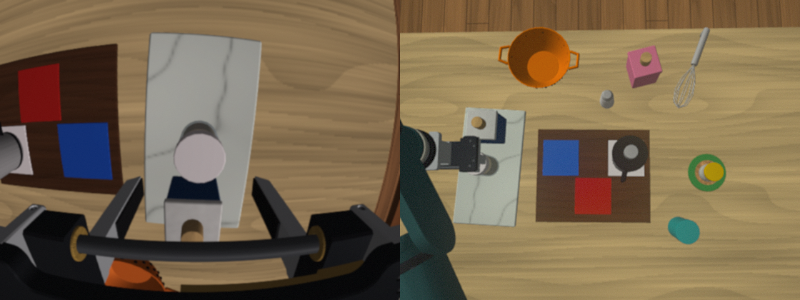

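The jar lid at (279,220) is under the gripper, and the jug is back on the white coaster within about 1 mm. I'll pick up the jar.

Emit:
step_arm(series=[[1,0,1.5,50,0],[1,0,1.5,95,0],[1,0,1.5,108,0],[1,0,1.5,108,0],[-1,0,1.5,108,0],[-1,0,1.5,108,0],[-1,0,1.5,108,0],[-1,0,1.5,108,0],[-1,0,1.5,108,0],[-1,0,1.5,108,0],[-1,0,1.5,95,0],[-1,0,1.5,68,0],[-1,0,1.5,68,0],[-1,0,1.5,68,0]])

```text
time: 39.52
tool_pos: [0.5238, 0.3237, 0.0978]
ee_rot: [-3.141, -0.002, -3.141]
wrist_force: [-0.3, -1.2, -3.2]
width: 0.0613
```

Emit:
step_arm(series=[[-1,5,-18,0,0],[-1,18,-60,0,0],[-1,33,-110,0,0],[-1,48,-163,0,0],[-1,64,-217,0,0],[-1,78,-267,0,0],[-1,88,-296,0,0],[-1,89,-301,0,0],[-1,89,-301,0,0],[-1,89,-301,20,0],[-1,89,-301,32,0],[-1,89,-301,36,0],[-1,89,-301,38,0],[-1,89,-301,39,0],[-1,89,-301,39,0]])

```text
time: 41.4
tool_pos: [0.436, 0.0229, 0.0606]
ee_rot: [3.142, 0.001, -3.141]
wrist_force: [-0.3, -0.7, -3.2]
width: 0.0615
```

Emit:
step_arm(series=[[-1,0,-1,1,0],[-1,0,-1,1.8,0],[-1,0,-1,2.3,0],[-1,0,-1,2.3,0]])

```text
time: 41.9
tool_pos: [0.4368, 0.0221, 0.06]
ee_rot: [3.141, 0.003, -3.141]
wrist_force: [-3.0, 0.7, 6.8]
width: 0.0612
```

Emit:
step_arm(series=[[0.5,0,0,0,0],[0.8,0,0,0,0],[1,0,0,0,0],[1,0,0,-40,0],[1,0,0,-97,0],[1,0,0,-97,0],[1,-193,290,-97,0],[1,-193,290,-97,0],[1,-193,290,-97,0],[1,-193,290,-97,0],[1,-193,290,-97,0],[1,-193,290,-97,0],[1,-193,290,-97,0],[1,-193,290,-97,0],[1,-193,290,-97,0]])

```text
time: 43.78
tool_pos: [0.6283, 0.3107, 0.1553]
ee_rot: [-3.141, 0.0, 3.14]
wrist_force: [-0.8, 0.1, 0.5]
width: 0.0941
```

```bash
python3 - <<'E'
from h import *
s=cams.snapshot('top');w=cams.snapshot('wrist');o=robot.get_obs();print(o['tool_pos'],o['wrist_force'],o['width'],o['time'])
S=lambda *a:show('',s,*a)
S('jarlid',(0,0,120),(180,60,255),(245,250,295,300),0.122)
S('red',(0,150,60),(8,255,255),(235,240,305,310),0.012)
c,r,a=blob(w,(8,85,90),(25,255,255),(255,190,305,260));print(c,r,proj(w,(.629,.312,.141),1))
E
```

```text
[0.6285 0.3108 0.1558] [-0.3436  0.3699  0.2092] 0.09421887541587036 43.875
jarlid px [268.3 274.5] A 870.0 xy [0.4369 0.0205] rect [0.437  0.0202] [33. 33.] 90.0
red px [269.7 274. ] A 2620.5 xy [0.4358 0.0213] rect [0.4358 0.0217] [52. 51.] 90.0
[279.7292 233.735 ] ((279.5, 234.0), (34.0, 37.0), 90.0) [277.6648 233.3533]
```

Emit:
step_arm(series=[[1,0,1,40,0],[1,0,1,62,0],[1,0,1,70,0],[1,0,1,70,0],[-1,0,1,70,0],[-1,0,1,70,0],[-1,0,1,70,0],[-1,0,1,70,0],[-1,0,1,70,0],[-1,0,1,70,0],[-1,0,1,70,0],[-1,0,1,70,0],[-1,0,1,58,0],[-1,0,1,30,0],[-1,0,1,30,0],[-1,0,1,30,0]])

```text
time: 45.88
tool_pos: [0.6282, 0.3128, 0.1241]
ee_rot: [-3.141, -0.001, -3.141]
wrist_force: [-0.1, -0.4, -3.9]
width: 0.0293
```

Emit:
step_arm(series=[[-1,8,-19,0,0],[-1,24,-56,0,0],[-1,43,-103,0,0],[-1,62,-150,0,0],[-1,76,-183,0,0],[-1,82,-199,0,0],[-1,82,-199,0,0],[-1,82,-199,20,0],[-1,82,-199,32,0],[-1,82,-199,36,0],[-1,82,-199,38,0],[-1,82,-199,38.5,0],[-1,82,-199,38.5,0]])

```text
time: 47.5
tool_pos: [0.547, 0.114, 0.087]
ee_rot: [3.141, 0.001, -3.141]
wrist_force: [0.8, 0.2, -2.8]
width: 0.029
```

Emit:
step_arm(series=[[-1,0,0,1,0],[-1,0,0,1.8,0],[-1,0,0,2.3,0],[-1,0,0,2.3,0]])

```text
time: 48.0
tool_pos: [0.5468, 0.1138, 0.0847]
ee_rot: [3.142, 0.001, -3.142]
wrist_force: [-1.4, -0.4, -0.6]
width: 0.0293
```

Emit:
step_arm(series=[[-1,0,0,0.6,0],[-1,0,0,0.6,0],[0.2,0,0,0.6,0],[0.4,0,0,0.6,0],[1,0,0,0.6,0],[1,0,0,-40,0],[1,0,0,-100,0],[1,0,0,-110,0],[1,147,286,-110,0],[1,147,286,-110,0],[1,147,286,-110,0],[1,147,286,-110,0],[1,147,286,-110,0],[1,147,286,-110,0],[1,147,286,-110,0]])

```text
time: 49.88
tool_pos: [0.3992, 0.3997, 0.1929]
ee_rot: [-3.14, -0.001, -3.14]
wrist_force: [1.0, -1.2, -0.1]
width: 0.0937
```

```bash
python3 - <<'E'
from h import *
s=cams.snapshot('top');t=cams.snapshot('scene');o=robot.get_obs();print(o['tool_pos'],o['wrist_force'],o['width'],o['time'])
S=lambda *a:show('',s,*a)
S('tin',(20,150,80),(35,255,255),(395,205,465,275),0.07)
S('jarlid',(0,0,120),(180,60,255),(245,250,295,300),0.122)
S('cknob',(5,70,100),(25,255,255),(208,202,232,228),0.141)
S('clid',(0,0,120),(180,60,255),(190,185,250,245),0.111)
S('jlid',(0,0,0),(180,255,60),(290,180,350,245),0.148)
for l in('jug','jar','caddy','tin','salt'): print(l,[(np.round(d['position'],3),round(d['p'],2)) for q in(s,t) for d in models.pinpoint(q,l)[:2]])
cv2.imwrite('pics/end.png',cv2.resize(np.hstack([t['pixels'],s['pixels']])[:,:,::-1],(800,300)))
E
```

```text
[0.4003 0.3986 0.1935] [ 0.7431 -0.0247 -0.0423] 0.09372977349941382 49.975
tin px [438.9 240.1] A 568.0 xy [ 0.4975 -0.3087] rect [ 0.4977 -0.3078] [26. 27.] 90.0
jarlid px [268.3 274.5] A 872.0 xy [0.4369 0.0205] rect [0.437  0.0202] [33. 33.] 90.0
cknob px [216.1 213.6] A 178.0 xy [0.547  0.1125] rect [0.5472 0.1127] [14.8 14.8] 45.0
clid px [217.6 215.2] A 1724.0 xy [0.5474 0.1142] rect [0.547  0.1143] [41.9 42.4] 2.2
jlid px [321.4 215.3] A 1972.0 xy [ 0.5404 -0.0758] rect [ 0.5426 -0.0757] [48.7 49.6] 63.4
jug [(array([ 0.545, -0.076,  0.016]), 0.86), (array([ 0.499, -0.309,  0.001]), 0.3), (array([ 0.542, -0.08 ,  0.013]), 0.76)]
jar [(array([0.436, 0.017, 0.008]), 0.67), (array([0.437, 0.016, 0.015]), 0.76), (array([ 0.346, -0.224, -0.001]), 0.57)]
caddy [(array([0.545, 0.114, 0.011]), 0.9), (array([0.549, 0.113, 0.014]), 0.97), (array([ 0.802, -0.125, -0.003]), 0.68)]
tin [(array([ 0.496, -0.306,  0.009]), 0.98), (array([ 0.495, -0.307,  0.008]), 0.61)]
salt [(array([ 0.716, -0.022, -0.002]), 0.61), (array([ 0.716, -0.025,  0.003]), 0.57)]
```

View pics/end.png

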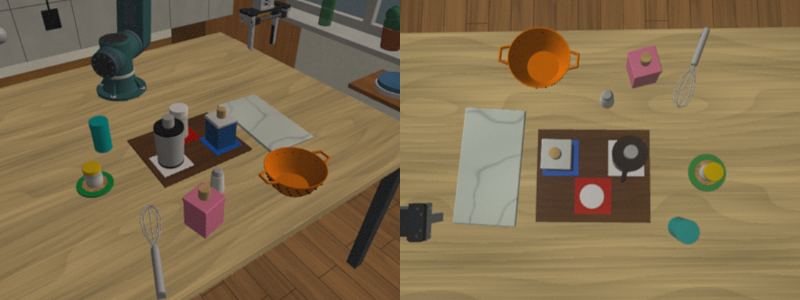

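The final picture shows everything upright: tin on the trivet at (707,172), and jug, jar and caddy on their own coasters. The board is empty and the salt has not moved. I'm handing the job in.

```bash
python3 -c "
from bench import robot
print(robot.close_job())"
```

```text
the job is handed in; nothing more can be done
None
```

I handed the job in at about 50 s of robot time. I moved the caddy, jar and jug to the marble board one at a time. With all three standing there, I put the tin on the trivet. I then put the jug, jar and caddy back on the white, red and blue coasters. I released each thing only after the wrist force showed it was taking weight.

**Last checks:** The overhead picture showed everything upright. By my own pixel measurements, all four are within about 2 mm of their target centres. The position network agreed to about 4 mm, except that it put the jar 5–6 mm off centre in y where I measured 1.5 mm. The salt shaker read the same as at the start, to within about 4 mm, and the gripper was open and clear of everything.

**What went wrong:** My first grasp at the caddy closed just above its knob without moving anything. The camera views showed the real fingertips about 33 mm above the reported TCP. I allowed for that in every later grasp, and all of them held.

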